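# Reset the ratchet of the bread display board

### The arm

A 7-joint arm with a two-finger parallel gripper is mounted at the origin on the work surface. World frame = base frame: x ahead of the robot, y to its left, z up, the work surface at z = 0. Lengths are in m, angles in rad, forces in N, time in s.
With the tool pointing down it reaches from about 0.4 to 0.85 m from the base axis. Payload 10.4 kg.
Tool frame: the origin (TCP) lies at the centre of the arm's flange, where the gripper is bolted on; the fingertips stand r.nose_length ahead of it and the grasp point (between the pads) lies 155 mm ahead of it (r.nose_length is the distance from the TCP to the fingertips, in m); y points along the fingers, z is the direction in which the jaws open and shut, and the axes are right-handed (so a half turn about y gives the same grasp; the last joint's range is limited). The gripper opens to 85 mm and grips with 20 to 120 N. Pads are 22 mm wide; open, the fingers measure 114 mm over their backs; the gripper's body (76 mm by 85 mm) begins 54 mm behind the grasp point. The pads swing forward as they close: fully open they stand 13 mm farther back than shut.
Start: joints at [-1.145, 0.332, -0.065, 1.46, 0.022, 1.35, -0.088], TCP at [0.271, 0.563, 0.405] pointing down, gripper open.
Joint ranges: [-2.6, 2.6], [-0.5, 2.12], [-1.47, 1.34], [0.16, 2.42], [-1.27, 4.41], [0.06, 2.06], [-2.6, 2.6]. Speed limits (rad/s): [2.22, 2.22, 2.79, 2.79, 3.14, 3.14, 3.14].

### API

Orientations are given as a rotation vector (axis times angle).
In Python, from cell import r gives the robot as it stands.
- The arm moves only by the tool carry_out, never from a script. Its argument "moves" is a list that holds one entry, the list of rows, each a list of 7 numbers: the turn, a rotation vector about the tool's x, y, z in degrees, then the shift along the tool's x, y, z in mm, then the opening, from -1 (shut) to 1 (fully open), so that 0 is half open. In form: [[[wx, wy, wz, x, y, z, grip], ...]]. A call has 1 to 12 rows; each row is the pose to reach, as a shift and turn from the pose commanded when the call began, along the tool's axes at that moment; what a row does not reach only later rows make up. A row lasts 1/12 s, in which the tool goes at most 41.7 mm and 7.16 degrees, less where a joint would pass 70% of its speed; a pose out of reach is approached as far as the arm can. A call with a gripper value outside its range is refused whole. The fingers move at their own pace and stop on an object; the grip force is fixed at half the most. Time passes only in rows, so rows that repeat a pose let the fingers close. It gives the time, the measured TCP pose, the force and the opening at its end, in the units of the state.
- r.read_state(): the state, without advancing time (a new reading comes with each control period).
- r.read_camera(name): name is "scene" or "top"; returns a dict with "image" (384x512x3 uint8, blue, green, red), "fx", "fy", "cx", "cy" (pixels), "D" ([k1, k2, p1, p2, k3] as OpenCV has them; the pictures are not rectified), "extrinsics" (4x4, takes a point from camera to world coordinates). Camera axes: x right, y up, looking along -z (the intrinsics and any distortion apply to the point x, -y, -z); pixel columns grow to the right and rows downward; lengths in m; the calibration is good to about 2 mm. A picture is of the moment at which its call begins. There is no depth.
- r.sign_off(): hands the job in, once; it reports no verdict.
The state is a dict: "t": time; "joint_pos": joint angles; "joint_velocities": joint speeds; "joint_efforts": joint torques, N m; "tool_pos": TCP position; "tool_rot": TCP orientation; "wrist_force": force on the tool from outside, world axes, zero at the start; "wrist_torque": the same for the moment, N m; "finger_gap": finger opening in m.
Only numpy, scipy, OpenCV 4.12 (cv2) and the standard library are available. Lean on these libraries where they do the work, as an engineer would, in place of code of your own. Each camera call takes 0.05 s, during which the arm holds its last target. There are 200 camera calls.

### The job

The tilting bread board on the counter is propped too steeply on its ratchet. Working only by the steel bar on its raised edge, lift it gently up past its top notch until the pawl flips clear, lower it all the way down flat so that the pawl falls back in, then raise it again and leave it resting on its second notch from the bottom. Do not force the board against its stops, do not touch the pawl, and leave the other things on the counter where they are.

Things in the scene. Friction and masses are not known exactly. Their poses are not given: they have to be found in the camera images.
- stand: Wooden stand, fixed to the counter, base plate 270 (x) x 375 (y) x 12 mm. Origin on the counter, under the middle of the board's width; its +x points towards the hinge (away from the board's free edge), +y towards the ratchet side, z up. A rubber-faced rest 90 mm from the origin along -x, 117 mm high, carries the board when it is flat.
- hinge (a point): Point on the board's hinge axis in the middle of its width; the axis is level, along the stand's y, 125 mm above the counter, 130 mm from the stand's origin along its +x. The hinge is damped, 2.2 N m s/rad: 4 to 8 N upward at the bar lift the board slowly, and let go it sinks at about 0.5 rad/s.
- slats (a point): Middle of the top of the tilting board of wooden slats: 240 mm from hinge to free edge, 296 mm wide, 16 mm thick, with a 37 mm high lip along the hinge edge; about 0.8 kg (0.6 to 1.0). Its stops and pawl are light: a push of more than about 12 N at the bar against the upper stop, the rest or a seated pawl is forcing it.
- bar (a point): Middle of the round steel bar to hold the board by: 12 mm thick, 140 mm long, parallel to the hinge, 280 mm from the hinge axis in the plane of the board: at angle q it lies 280 cos(q) mm from the hinge towards the stand's -x and 280 sin(q) mm above it. A gap of 34 mm is open between the bar and the board's edge; two 10 mm arms join them at the bar's ends.
- board (a joint): Angle of the board in rad: 0 flat on its rest, growing as the bar is raised; hard upper stop at 0.864. Going up, it clicks over the notches; going down, it comes to rest on the next notch below. The pawl flips over at some angle between 0.79 and 0.83. With it flipped the board comes down past all notches; the pawl is brought back only in the last 0.04 to 0.01 before flat.
- sector (a point): Middle of the toothed edge of the steel sector on the board's +y side, 172 mm from the middle, which turns with the board. Four notches, 0.148 rad apart: the board rests at nominally 0.122, 0.271, 0.419 and 0.567, but each stand's pawl is fitted up to 3 mm higher or lower, which shifts them all alike by up to 0.03. Lift 0.05 past a notch for the pawl to drop in.
- pawl (a joint): Angle of the pawl, a steel bell crank on a pivot on the stand's base, outside the sector, its upper finger 78 mm long: 0 leaning into the sector (seated in a notch), up to about 0.15 while a tooth passes, upright at 0.38, 0.77 flipped over away from the sector, towards the stand's -x, where it stays by its weight.
- flatbread: Round flat bread, 150 mm across, 40 mm high; a bystander, origin under its middle
- ring_bread: Ring bread, 124 mm across, 32 mm high; a bystander, origin under its middle
- loaf: Long loaf, 200 x 85 x 70 mm; a bystander, origin under its middle
- cup: White cup, 72 mm across, 90 mm high; a bystander, origin under its middle
- notebook: Blue notebook, 150 x 210 x 18 mm; a bystander, origin under its middle
- jar: Amber jar with a steel cap, 70 mm across, 110 mm high; a bystander, origin under its middle

How it is judged:
On the way, in this order (a step that is already met when the one before it is completed fails the run):
1. the board is lifted past its top notch and the pawl has flipped over (value of joint pawl above 0.6 rad and value of joint board above 0.65 rad), for 0.05 s.
2. the board is lowered flat and the pawl has fallen back in (value of joint board below 0.04 rad and value of joint pawl below 0.2 rad), for 0.1 s.
At the end, for the whole second after the job is handed in: The board rests still on its second notch from the bottom (board angle 0.209 to 0.333 rad, pawl angle under 0.08 rad, board moving slower than 0.03 rad/s) (value of joint board between 0.209 and 0.333 rad and value of joint pawl below 0.08 rad and velocity of joint board between -0.03 and 0.03 rad/s); the robot touches nothing.
It fails at once if a bystander is moved more than 30 mm (distance of any of flatbread, ring_bread, loaf, cup, notebook, jar from where it was at the start of the episode above 0.03 m).
It fails at once if the board is forced: pressed with more than 45 N on its upper stop, its rest or its pawl (about 14 to 18 N of push at the bar) (contact force between board and stand above 45 N or contact force between board and pawl above 45 N).
It fails at once if the robot touches the pawl (contact force between any of the arm, the fingers and pawl above 1 N).
It also fails if it takes over 69 s, if anything falls off the work surface, if the arm or the gripper's body presses on something with over 40 N, if the wrist force passes 120 N, or if a joint passes its speed limit or range.

## Working session

There is one attempt and no reset: what is moved stays moved. The work goes in short steps, Python scripts to look and compute and a tool call to move; the robot and the scene stay as the last step left them, time stands still between calls to the robot, and variables do not carry over. Pictures are saved under pics/ and viewed, about 8 in all and at most 12, crops included, and the job is handed in when it is done.

Besides the shell and the picture viewer there is one more tool, called after ">>>" as name(argument=value, ...) on one line, values as JSON. carry_out: Moves the arm, as the interface text tells. Its arguments: {"type":"object","properties":{"moves":{"type":"array","items":{"type":"array","items":{"type":"array","items":{"type":"number"}}}}},"required":["moves"]}

```bash
mkdir -p pics; ls
python3 - <<'E'
from cell import r
import cv2
s=r.read_state(); print({k:s[k] for k in('t','tool_pos','tool_rot','wrist_force','finger_gap')}, r.nose_length)
for n in("scene","top"):
    c=r.read_camera(n); cv2.imwrite(f"pics/{n}0.png",cv2.resize(c["image"],(800,600),interpolation=cv2.INTER_CUBIC)); 
    print(n,[c[k] for k in("fx","fy","cx","cy","D")],c["extrinsics"])
E
```

```text
pics
{'t': 0.0, 'tool_pos': array([0.27111489, 0.56299732, 0.40392213]), 'tool_rot': array([-1.5433602 ,  0.35215923, -0.35180222]), 'wrist_force': array([ 1.08670789,  0.49816402, -0.78335526]), 'finger_gap': 0.0853470821188597} 0.1734
scene [399.965028292347, 399.965028292347, 255.99384874831603, 194.79835160879296, array([-0.11135853,  0.        ,  0.        ,  0.        ,  0.        ])] [[-0.57459528 -0.6458866   0.50266367  1.11141501]
 [ 0.81842828 -0.45050266  0.35668263  0.39811567]
 [-0.0039252   0.61634232  0.78746856  0.99188134]
 [ 0.          0.          0.          1.        ]]
top [448.98346094591494, 448.98346094591494, 261.87540512230225, 190.67860153195593, array([-0.1707942,  0.       ,  0.       ,  0.       ,  0.       ])] [[-0.01660962  0.98050375 -0.19579714  0.24861996]
 [-0.9998114  -0.01825834 -0.00661849 -0.02826418]
 [-0.01006438  0.19565029  0.98062209  1.580594  ]
 [ 0.          0.          0.          1.        ]]
```

View pics/scene0.png

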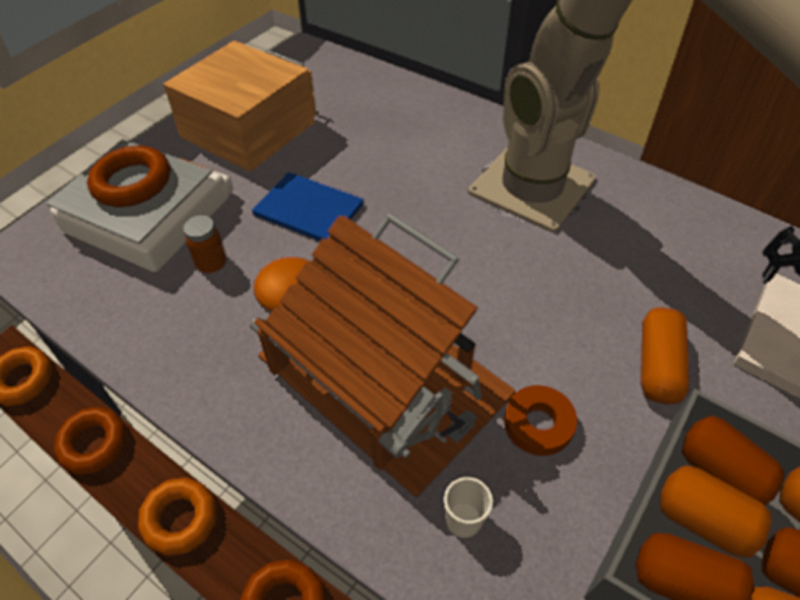

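View pics/top0.png

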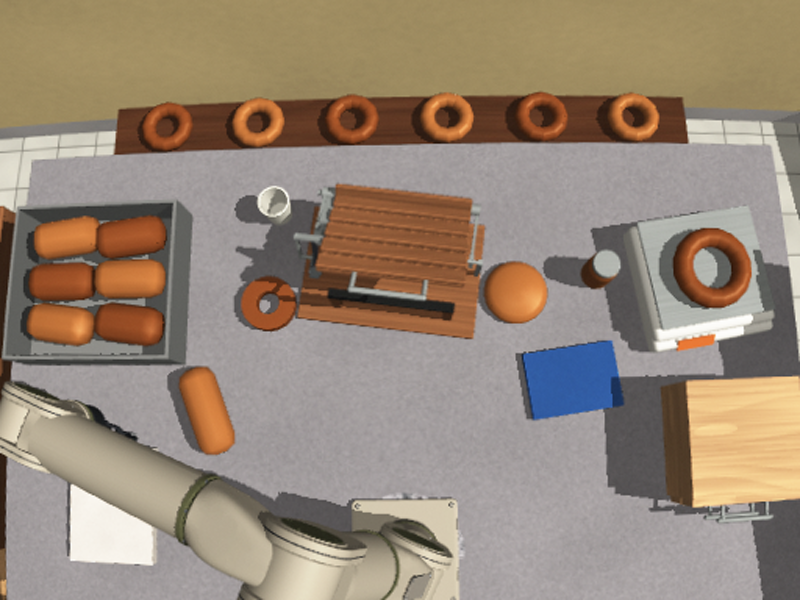

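The scene view shows the bar's ends at about (390,218) and (455,262). In the top view they are at about (352,288) and (427,296). I'll enlarge both.

```bash
cat > h.py <<'E'
import numpy as np, cv2
from cell import r
def cal(n):
    c=r.read_camera(n); K=np.array([[c["fx"],0,c["cx"]],[0,c["fy"],c["cy"]],[0,0,1.]])
    return c["image"],K,c["D"],np.array(c["extrinsics"])
def ray(C,uv):
    _,K,D,E=C; p=cv2.undistortPoints(np.array([[uv]],float),K,D)[0,0]
    d=E[:3,:3]@[p[0],-p[1],-1]; return E[:3,3],d/np.linalg.norm(d)
def proj(C,P):
    _,K,D,E=C; q=(np.atleast_2d(P)-E[:3,3])@E[:3,:3]*[1,-1,-1]
    return cv2.projectPoints(q,np.zeros(3),np.zeros(3),K,D)[0][:,0]
def tri(C1,a,C2,b):
    (o,d),(p,e)=ray(C1,a),ray(C2,b)
    s=np.linalg.lstsq(np.c_[d,-e],p-o,rcond=None)[0]; A,B=o+s[0]*d,p+s[1]*e
    return (A+B)/2,np.linalg.norm(A-B)
E
python3 - <<'E'
from h import *
a=cal("scene")[0][130:190,235:315]; b=cal("top")[0][165:225,205:285]
f=lambda x:cv2.resize(x,(400*2,300*2),interpolation=cv2.INTER_CUBIC)[:, :]
o=np.hstack([cv2.resize(x,(400,300),interpolation=cv2.INTER_CUBIC) for x in(a,b)])
a=cal("scene")[0][195:305,225:335]; b=cal("top")[0][105:215,180:290]
o=np.vstack([o,np.hstack([cv2.resize(x,(400,300),interpolation=cv2.INTER_CUBIC) for x in(a,b)])])
cv2.imwrite("pics/c1.png",o)
E
```

```text
(no output)
```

View pics/c1.png

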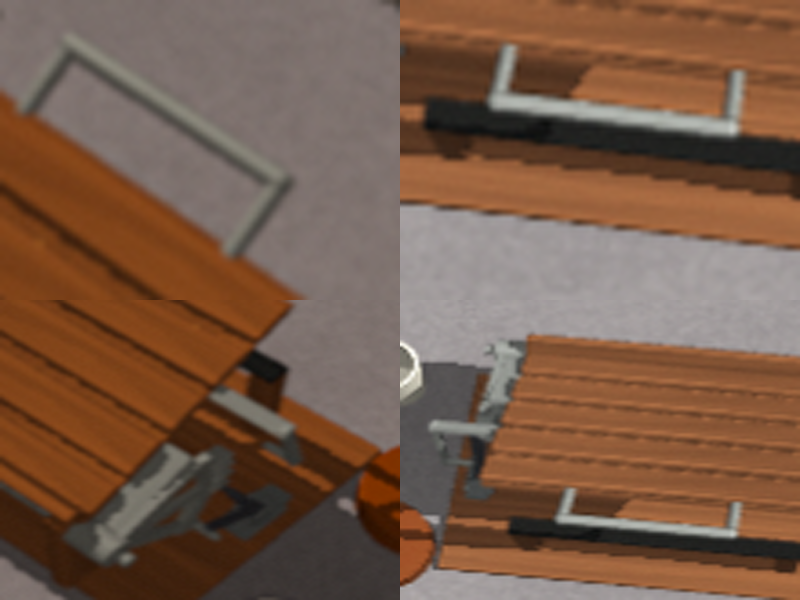

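The crops are at 5x. The bar ends read (68,42) and (287,182) in the scene crop, and (738,130) and (492,102) in the top crop.

Run:
```python
from h import *
S,T=cal("scene"),cal("top")
R,e1=tri(S,(248.2,137.9),T,(272.2,190.6)); L,e2=tri(S,(291.9,165.9),T,(223.0,185.0))
print(R,e1,L,e2,np.linalg.norm(L-R))
M=(L+R)/2; y=(L-R); yaw=np.arctan2(-y[0],y[1]); print(M,"yaw",np.degrees(yaw))
q=np.arcsin((M[2]-.125)/.28); print("q",q)
ex=np.array([np.cos(yaw),np.sin(yaw),0]); H=M+ex*.28*np.cos(q); print("hinge xy",H)
ey=np.array([-np.sin(yaw),np.cos(yaw),0]);O=H-.13*ex;O[2]=0
# base plate corners predicted
pts=[O+a*.135*ex+b*.1875*ey+[0,0,.012] for a in(-1,1) for b in(-1,1)]
print(proj(T,pts)*1.5625, proj(S,pts)*1.5625)
```

```text
[ 0.51014437 -0.05092001  0.27156727] 0.0018583139401990062 [0.52980027 0.09462639 0.27367053] 0.0035351986622715274 0.1468827216606443
[0.51997232 0.02185319 0.2726189 ] yaw -7.69120685490371
q 0.5553142464066646
hinge xy [ 0.75575763 -0.00998939  0.2726189 ]
[[473.06451634 337.51561258]
 [309.0244075  318.52416789]
 [484.46581163 223.58919077]
 [325.8103783  206.25557335]] [[359.68460607 273.88451735]
 [504.94990839 379.1595269 ]
 [258.6917683  353.8056508 ]
 [405.15277872 483.24513349]]
```

```bash
cat >> h.py <<'E'
from scipy.spatial.transform import Rotation as Ro
YAW=np.radians(-7.7); EX=np.array([np.cos(YAW),np.sin(YAW),0])
def st():
    s=r.read_state(); print("t %.2f"%s["t"],"pos",s["tool_pos"].round(4),"F",s["wrist_force"].round(1),"T",s["wrist_torque"].round(2),"gap",round(s["finger_gap"],4),"j",np.round(s["joint_pos"],2)); return s
def goal(P,s=None):
    s=s or st(); R0=Ro.from_rotvec(s["tool_rot"]); best=None
    for sg in(1,-1):
        z=sg*EX; y=np.array([0,0,-1.]); R1=Ro.from_matrix(np.c_[np.cross(y,z),y,z])
        w=(R0.inv()*R1).as_rotvec(degrees=True)
        if best is None or np.linalg.norm(w)<np.linalg.norm(best): best=w
    print("turn",best.round(1),"shift",(R0.inv().apply(np.array(P)-s["tool_pos"])*1000).round(1)); print(R0.as_matrix().round(3))
E
python3 - <<'E'
from h import *
s=st(); goal([.271,.563,.53],s); goal([.52,.022,.53],s)
E
```

```text
t 0.40 pos [0.2712 0.5631 0.4046] F [ 0.2 -0.5 -0.4] T [-0.03 -0.04 -0.03] gap 0.085 j [-1.14  0.33 -0.06  1.46  0.02  1.35 -0.09]
turn [ 0. 72.  0.] shift [-1.000e-01 -1.254e+02 -2.000e-01]
[[ 0.901 -0.     0.434]
 [-0.434 -0.     0.901]
 [-0.    -1.    -0.   ]]
turn [ 0. 72.  0.] shift [ 459.  -125.3 -379.6]
[[ 0.901 -0.     0.434]
 [-0.434 -0.     0.901]
 [-0.    -1.    -0.   ]]
```

>>> carry_out(moves=[[[0,0,0,0,-42,0,-0.3],[0,0,0,0,-84,0,-0.3],[0,0,0,0,-125,0,-0.3],[0,72,0,459,-125,-380,-0.3],[0,72,0,459,-125,-380,-0.3],[0,72,0,459,-125,-380,-0.3],[0,72,0,459,-125,-380,-0.3],[0,72,0,459,-125,-380,-0.3],[0,72,0,459,-125,-380,-0.3],[0,72,0,459,-125,-380,-0.3],[0,72,0,459,-125,-380,-0.3],[0,72,0,459,-125,-380,-0.3]]])

```text
t: 1.4
tool_pos: [0.4279, 0.2201, 0.53]
tool_rot: [-1.204, 1.216, -1.215]
wrist_force: [1.3, 0.4, 0.0]
finger_gap: 0.03
```

Run:
```python
from h import *
s=st(); goal([.52,.022,.53],s)
```

```text
t 1.40 pos [0.4279 0.2201 0.53  ] F [1.3 0.4 0. ] T [ 0.03 -0.12  0.02] gap 0.03 j [-0.83 -0.04  0.25  1.62  0.01  1.56 -0.59]
turn [-0.   7.2 -0. ] shift [ 1.973e+02 -1.000e-01  9.380e+01]
[[-0.009  0.     1.   ]
 [-1.     0.001 -0.009]
 [-0.001 -1.     0.   ]]
```

>>> carry_out(moves=[[[0,7.2,0,197,0,94,-0.3],[0,7.2,0,197,0,94,-0.3],[0,7.2,0,197,0,94,-0.3],[0,7.2,0,197,0,94,-0.3],[0,7.2,0,197,0,94,-0.3],[0,7.2,0,197,0,94,-0.3],[0,7.2,0,197,0,94,-0.3],[0,7.2,0,197,0,94,-0.3]]])

```text
t: 2.07
tool_pos: [0.5211, 0.0247, 0.5296]
tool_rot: [-1.145, 1.305, -1.304]
wrist_force: [-0.1, 0.8, 0.3]
finger_gap: 0.0302
```

Run:
```python
from h import *
s=st(); goal([.52,.022,.428],s)
S=cal("scene"); cv2.imwrite("pics/s2.png",cv2.resize(S[0][60:240,180:420],(800,600),interpolation=cv2.INTER_CUBIC))
```

```text
t 2.07 pos [0.5211 0.0247 0.5296] F [-0.1  0.8  0.3] T [0.04 0.03 0.05] gap 0.0302 j [-0.6   0.05  0.49  1.54 -0.02  1.56 -0.24]
turn [ 0.   0.2 -0. ] shift [  2.8 101.6  -0.7]
[[-0.13  -0.     0.992]
 [-0.992  0.    -0.13 ]
 [-0.    -1.    -0.   ]]
```

View pics/s2.png

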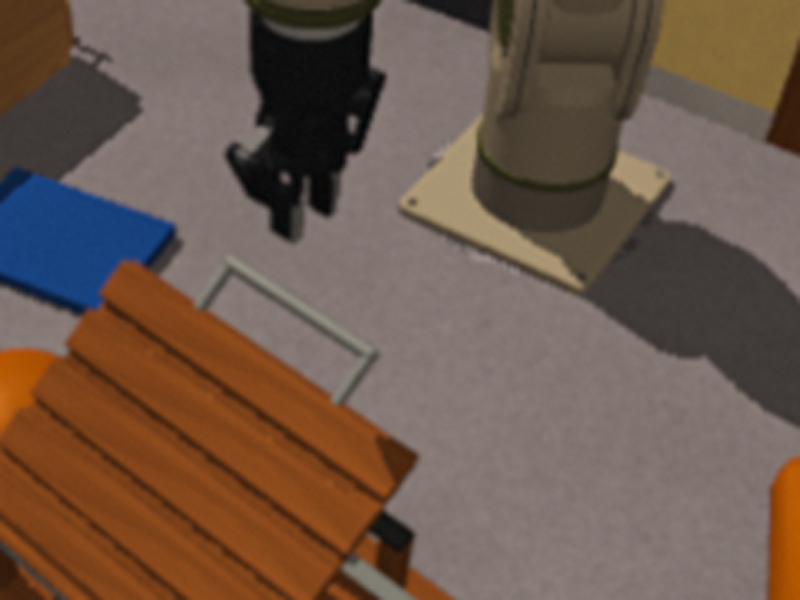

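The crop shows the two fingertips at about (290,235) and (325,210), above the bar, which runs from (230,262) to (375,355). I'll go down to just above the bar and check.

>>> carry_out(moves=[[[0,0,0,3,25,0,-0.3],[0,0,0,3,50,0,-0.3],[0,0,0,3,68,0,-0.3],[0,0,0,3,68,0,-0.3]]])

```text
t: 2.45
tool_pos: [0.5196, 0.0239, 0.4583]
tool_rot: [-1.152, 1.305, -1.3]
wrist_force: [-0.9, -0.1, -1.2]
finger_gap: 0.0296
```

Run:
```python
from h import *
s=st(); goal([.52,.022,.428],s)
S=cal("scene");T=cal("top"); a=cv2.resize(S[0][120:180,230:310],(800,600),interpolation=cv2.INTER_CUBIC)
P=s["tool_pos"]; 
for sg in(-1,1):
  p=proj(S,P+sg*.0145*EX-[0,0,.1734])[0]; print((p-[230,120])*10)
print((proj(S,[[.51,-.051,.2716],[.52,.0219,.2726]])-[230,120])*10)
b=cv2.resize(T[0][165:225,205:285],(400,300),interpolation=cv2.INTER_CUBIC)
cv2.imwrite("pics/s3.png",np.vstack([cv2.resize(a,(400,300)),b]))
cv2.imwrite("pics/s3.png",a)
```

```text
t 2.45 pos [0.5196 0.0239 0.4583] F [-0.9 -0.1 -1.2] T [0.04 0.04 0.03] gap 0.0296 j [-0.6   0.07  0.49  1.67 -0.03  1.42 -0.23]
turn [0.3 0.5 0.1] shift [ 1.8 30.3  0.8]
[[-0.125 -0.005  0.992]
 [-0.992 -0.001 -0.125]
 [ 0.001 -1.    -0.005]]
[446.12155606 252.09408569]
[368.53848324 313.64693615]
[[185.64242529 178.95239422]
 [398.98828111 315.13092523]]
```

View pics/s3.png

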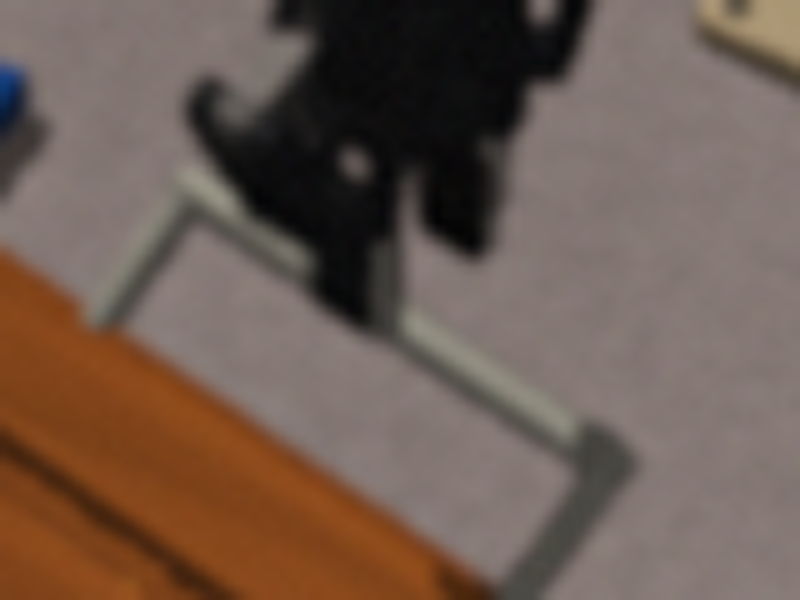

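The near fingertip is at (360,325) and the far one at (465,250). They straddle the bar as projected, so I'll go down and close.

>>> carry_out(moves=[[[0,0,0,1,10,0,-0.3],[0,0,0,1,20,0,-0.3],[0,0,0,1,27,0,-0.3],[0,0,0,1,27,0,-0.3],[0,0,0,1,27,0,-0.3]]])

```text
t: 2.97
tool_pos: [0.5205, 0.0211, 0.4344]
tool_rot: [-1.146, 1.304, -1.303]
wrist_force: [0.7, -0.2, 0.6]
finger_gap: 0.0298
```

>>> carry_out(moves=[[[0,0,0,0,0,0,-1],[0,0,0,0,0,0,-1],[0,0,0,0,0,0,-1],[0,0,0,0,0,0,-1]]])

```text
t: 3.3
tool_pos: [0.5211, 0.021, 0.4352]
tool_rot: [-1.143, 1.302, -1.305]
wrist_force: [5.4, 0.6, -2.9]
finger_gap: 0.0097
```

Run:
```python
from h import *
s=st(); goal([.52,.022,.428],s)
```

```text
t 3.30 pos [0.5211 0.021  0.4352] F [ 5.4  0.6 -2.9] T [-0.06 -1.02 -0.08] gap 0.0097 j [-0.59  0.08  0.49  1.71 -0.04  1.36 -0.22]
turn [-0.1  0.3 -0. ] shift [-0.9  7.2 -1.2]
[[-0.129  0.003  0.992]
 [-0.992  0.    -0.129]
 [-0.    -1.     0.002]]
```

```bash
python3 -c "
from math import *
q0=.555
for q in(.575,.6,.625,.65,.675,.7,.725,.75,.77,.79,.8,.81,.82,.83,.84): print(q,'y %.1f z %.1f'%(-280*(sin(q)-sin(q0)),280*(cos(q0)-cos(q))))"
```

```text
0.575 y -4.7 z 3.0
0.6 y -10.6 z 6.9
0.625 y -16.3 z 10.9
0.65 y -21.9 z 15.1
0.675 y -27.4 z 19.4
0.7 y -32.8 z 23.8
0.725 y -38.1 z 28.4
0.75 y -43.3 z 33.1
0.77 y -47.4 z 37.0
0.79 y -51.4 z 40.9
0.8 y -53.3 z 42.9
0.81 y -55.3 z 44.9
0.82 y -57.2 z 47.0
0.83 y -59.1 z 49.0
0.84 y -61.0 z 51.1
```

>>> carry_out(moves=[[[0,0,0,0,-2.3,1.5,-1],[0,0,0,0,-4.7,3,-1],[0,0,0,0,-7.6,5,-1],[0,0,0,0,-10.6,6.9,-1],[0,0,0,0,-16.3,10.9,-1],[0,0,0,0,-21.9,15.1,-1],[0,0,0,0,-27.4,19.4,-1],[0,0,0,0,-32.8,23.8,-1],[0,0,0,0,-32.8,23.8,-1],[0,0,0,0,-32.8,23.8,-1]]])

```text
t: 4.13
tool_pos: [0.5443, 0.0178, 0.4678]
tool_rot: [-1.145, 1.303, -1.304]
wrist_force: [0.9, -2.0, -4.7]
finger_gap: 0.0095
```

```bash
cat >> h.py <<'E'
def crop(n,name):
    S=cal("scene");T=cal("top")
    a=cv2.resize(S[0][120:310,160:350],(400,400),interpolation=cv2.INTER_CUBIC); b=cv2.resize(T[0][100:220,175:295],(400,400),interpolation=cv2.INTER_CUBIC)
    cv2.imwrite(f"pics/{name}.png",np.hstack([a,b]))
E
python3 - <<'E'
from h import *
s=st(); crop(0,"l1")
E
```

```text
t 4.13 pos [0.5443 0.0178 0.4678] F [ 0.9 -2.  -4.7] T [-0.2   0.07 -0.14] gap 0.0095 j [-0.57  0.12  0.51  1.6  -0.06  1.43 -0.19]
```

View pics/l1.png

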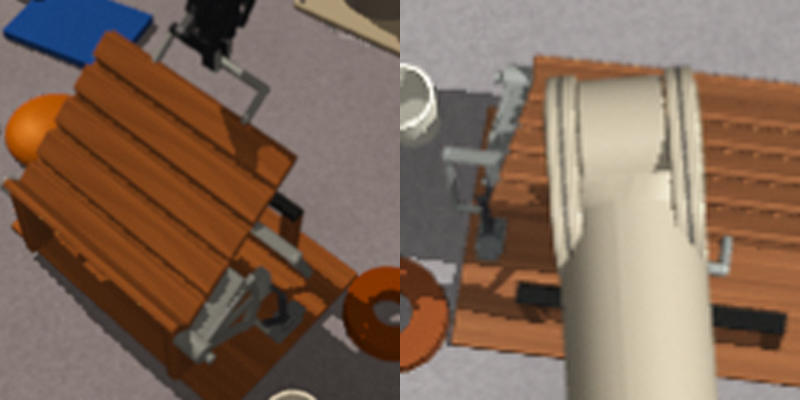

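The board follows the grip. In the scene crop the bar is held at about (215,60). The pawl finger, near (280,255) there, still leans in. The load is 4.7 N. Lifting on.

>>> carry_out(moves=[[[0,0,0,0,-2.6,2.3,-1],[0,0,0,0,-5.3,4.6,-1],[0,0,0,0,-8,7,-1],[0,0,0,0,-10.5,9.3,-1],[0,0,0,0,-12.5,11.2,-1],[0,0,0,0,-14.6,13.2,-1],[0,0,0,0,-16.6,15.1,-1],[0,0,0,0,-18.6,17.1,-1],[0,0,0,0,-20.5,19.1,-1],[0,0,0,0,-20.5,19.1,-1],[0,0,0,0,-20.5,19.1,-1]]])

```text
t: 5.15
tool_pos: [0.5631, 0.0153, 0.4886]
tool_rot: [-1.146, 1.304, -1.304]
wrist_force: [-5.5, -2.4, -0.6]
finger_gap: 0.0099
```

Run:
```python
from h import *
s=st(); crop(0,"l2")
```

```text
t 5.15 pos [0.5631 0.0153 0.4886] F [-5.5 -2.4 -0.6] T [-0.6   1.4  -0.07] gap 0.0099 j [-0.56  0.17  0.52  1.52 -0.08  1.48 -0.17]
```

View pics/l2.png

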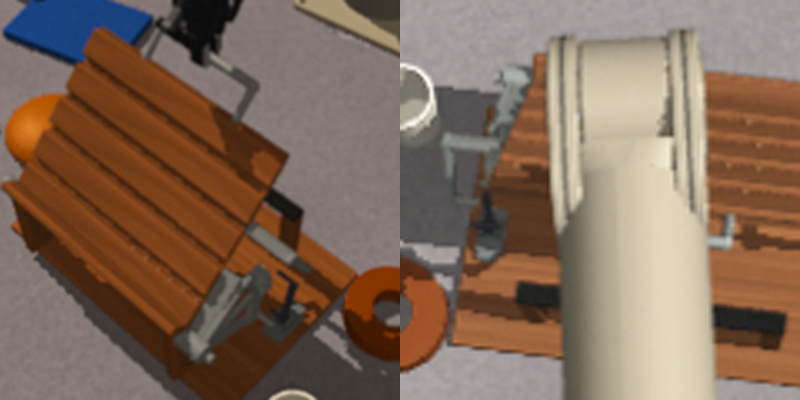

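The board is higher and the pawl finger, at (288,285) in the scene crop, has swung nearly upright but isn't clearly flipped. I'll take small steps.

>>> carry_out(moves=[[[0,0,0,0,-1,0,-1],[0,0,0,0,-2,0.5,-1],[0,0,0,0,-3,1.5,-1],[0,0,0,0,-3.9,2.6,-1],[0,0,0,0,-3.9,2.6,-1],[0,0,0,0,-3.9,2.6,-1]]])

```text
t: 5.75
tool_pos: [0.566, 0.015, 0.4917]
tool_rot: [-1.146, 1.303, -1.304]
wrist_force: [3.0, -4.7, -9.2]
finger_gap: 0.0097
```

Run:
```python
from h import *
s=st(); 
S=cal("scene"); p=cv2.imread("pics/l2.png")[:,:400]
cv2.imwrite("pics/l3.png",np.hstack([cv2.resize(p[220:360,200:340],(400,400)),cv2.resize(cv2.resize(S[0][120:310,160:350],(400,400),interpolation=cv2.INTER_CUBIC)[220:360,200:340],(400,400))]))
```

```text
t 5.75 pos [0.566  0.015  0.4917] F [ 3.  -4.7 -9.2] T [-0.87 -0.21 -0.11] gap 0.0097 j [-0.55  0.17  0.52  1.5  -0.08  1.49 -0.16]
```

View pics/l3.png

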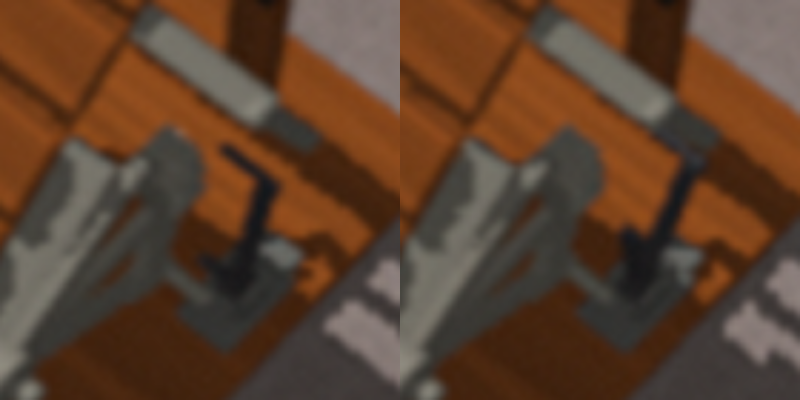

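Run:
```python
from h import *
S=cal("scene")
f=lambda p:((p-[160,120])*2.105-[200,220])*2.857
for h in(.025,.04):
  o,d=ray(S,(294.9,271.9)); P=o+d*(h-o[2])/d[2]; print(P)
  for a in(0,.15,.38,.6,.77): print(a,f(proj(S,P+.078*(np.sin(.38-a)*EX+np.cos(.38-a)*np.array([0,0,1])))[0]).round())
```

```text
[0.64924453 0.19633042 0.025     ]
0 [209. 251.]
0.15 [226. 229.]
0.38 [254. 199.]
0.6 [279. 175.]
0.77 [297. 161.]
[0.65641455 0.19946087 0.04      ]
0 [208. 250.]
0.15 [226. 228.]
0.38 [254. 198.]
0.6 [280. 173.]
0.77 [298. 159.]
```

The pawl tip now reads (295,155), which matches the projection for 0.77 rad, so it has flipped. Moment about the hinge is gravity only, so there's no stop contact. Next I'll plan the lowering arc.

```bash
python3 -c "
from math import *
import numpy as np
qs=[.817,.5,.26,.08]
for q0,q1,n in zip(qs,qs[1:],(11,9,7)):
  print(q0,[[0,0,0,0,round(-280*(sin(q)-sin(q0)),1),round(280*(cos(q0)-cos(q)),1),-1] for q in np.linspace(q0,q1,n+1)[1:]])"
```

```text
0.817 [[0, 0, 0, 0, 5.6, -5.8, -1], [0, 0, 0, 0, 11.4, -11.4, -1], [0, 0, 0, 0, 17.3, -16.9, -1], [0, 0, 0, 0, 23.4, -22.2, -1], [0, 0, 0, 0, 29.6, -27.3, -1], [0, 0, 0, 0, 36.0, -32.3, -1], [0, 0, 0, 0, 42.5, -37.0, -1], [0, 0, 0, 0, 49.2, -41.6, -1], [0, 0, 0, 0, 56.0, -45.9, -1], [0, 0, 0, 0, 62.9, -50.1, -1], [0, 0, 0, 0, 69.9, -54.1, -1]]
0.5 [[0, 0, 0, 0, 6.6, -3.5, -1], [0, 0, 0, 0, 13.3, -6.8, -1], [0, 0, 0, 0, 20.1, -9.9, -1], [0, 0, 0, 0, 26.9, -12.9, -1], [0, 0, 0, 0, 33.9, -15.7, -1], [0, 0, 0, 0, 40.9, -18.2, -1], [0, 0, 0, 0, 47.9, -20.6, -1], [0, 0, 0, 0, 55.1, -22.9, -1], [0, 0, 0, 0, 62.3, -24.9, -1]]
0.26 [[0, 0, 0, 0, 7.0, -1.8, -1], [0, 0, 0, 0, 14.0, -3.3, -1], [0, 0, 0, 0, 21.1, -4.7, -1], [0, 0, 0, 0, 28.2, -6.0, -1], [0, 0, 0, 0, 35.3, -7.0, -1], [0, 0, 0, 0, 42.4, -7.8, -1], [0, 0, 0, 0, 49.6, -8.5, -1]]
```

>>> carry_out(moves=[[[0,0,0,0,5.6,-5.8,-1],[0,0,0,0,11.4,-11.4,-1],[0,0,0,0,17.3,-16.9,-1],[0,0,0,0,23.4,-22.2,-1],[0,0,0,0,29.6,-27.3,-1],[0,0,0,0,36.0,-32.3,-1],[0,0,0,0,42.5,-37.0,-1],[0,0,0,0,49.2,-41.6,-1],[0,0,0,0,56.0,-45.9,-1],[0,0,0,0,62.9,-50.1,-1],[0,0,0,0,69.9,-54.1,-1],[0,0,0,0,69.9,-54.1,-1]]])

```text
t: 6.85
tool_pos: [0.5123, 0.0222, 0.4221]
tool_rot: [-1.143, 1.301, -1.304]
wrist_force: [6.3, -2.9, -6.7]
finger_gap: 0.0095
```

>>> carry_out(moves=[[[0,0,0,0,6.6,-3.5,-1],[0,0,0,0,13.3,-6.8,-1],[0,0,0,0,20.1,-9.9,-1],[0,0,0,0,26.9,-12.9,-1],[0,0,0,0,33.9,-15.7,-1],[0,0,0,0,40.9,-18.2,-1],[0,0,0,0,47.9,-20.6,-1],[0,0,0,0,55.1,-22.9,-1],[0,0,0,0,62.3,-24.9,-1],[0,0,0,0,62.3,-24.9,-1],[0,0,0,0,62.3,-24.9,-1]]])

```text
t: 7.77
tool_pos: [0.4879, 0.0257, 0.3597]
tool_rot: [-1.143, 1.301, -1.304]
wrist_force: [7.9, -1.3, -4.3]
finger_gap: 0.0094
```

Run:
```python
from h import *
s=st(); goal([.5,.02,.3],s)
```

```text
t 7.77 pos [0.4879 0.0257 0.3597] F [ 7.9 -1.3 -4.3] T [-0.37 -1.87 -0.17] gap 0.0094 j [-0.6   0.05  0.48  1.9  -0.02  1.2  -0.25]
turn [-0.2  0.3 -0.1] shift [ 4.2 59.7 12.6]
[[-0.128  0.003  0.992]
 [-0.992  0.001 -0.128]
 [-0.001 -1.     0.003]]
```

>>> carry_out(moves=[[[0,0,0,0,7.0,-1.8,-1],[0,0,0,0,14.0,-3.3,-1],[0,0,0,0,21.1,-4.7,-1],[0,0,0,0,28.2,-6.0,-1],[0,0,0,0,35.3,-7.0,-1],[0,0,0,0,42.4,-7.8,-1],[0,0,0,0,49.6,-8.5,-1],[0,0,0,0,52.6,-8.7,-1],[0,0,0,0,55.6,-8.9,-1],[0,0,0,0,57,-9,-1],[0,0,0,0,57,-9,-1],[0,0,0,0,57,-9,-1]]])

```text
t: 8.77
tool_pos: [0.4794, 0.0268, 0.3033]
tool_rot: [-1.142, 1.301, -1.305]
wrist_force: [8.8, -2.1, -2.4]
finger_gap: 0.0097
```

Run:
```python
from h import *
s=st(); goal([.5,.02,.3],s)
```

```text
t 8.77 pos [0.4794 0.0268 0.3033] F [ 8.8 -2.1 -2.4] T [-0.5  -2.16 -0.15] gap 0.0097 j [-0.6   0.09  0.47  1.98 -0.05  1.07 -0.23]
turn [-0.2  0.3 -0.1] shift [ 4.1  3.4 21.3]
[[-0.128  0.004  0.992]
 [-0.992  0.001 -0.128]
 [-0.001 -1.     0.004]]
```

>>> carry_out(moves=[[[0,0,0,0,2,0,-1],[0,0,0,0,5,0,-1],[0,0,0,0,5,0,-1],[0,0,0,0,5,0,-0.3],[0,0,0,0,5,0,-0.3],[0,0,0,0,5,0,-0.3],[0,0,0,0,5,0,-0.3],[0,0,0,0,5,0,-0.3],[0,0,0,0,5,0,-0.3],[0,0,0,0,5,0,-0.3],[0,0,0,0,5,0,-0.3]]])

```text
t: 9.68
tool_pos: [0.4784, 0.0266, 0.2977]
tool_rot: [-1.146, 1.304, -1.303]
wrist_force: [-0.1, 0.2, 0.3]
finger_gap: 0.0299
```

Run:
```python
from h import *
s=st(); 
S=cal("scene");a=S[0][120:310,160:350]; T=cal("top")
cv2.imwrite("pics/f1.png",np.hstack([cv2.resize(a,(400,400),interpolation=cv2.INTER_CUBIC),cv2.resize(cv2.resize(a,(400,400),interpolation=cv2.INTER_CUBIC)[220:360,200:340],(400,400))]))
```

```text
t 9.68 pos [0.4784 0.0266 0.2977] F [-0.1  0.2  0.3] T [-0.06 -0.    0.07] gap 0.0299 j [-0.6   0.1   0.47  1.99 -0.05  1.06 -0.23]
```

View pics/f1.png

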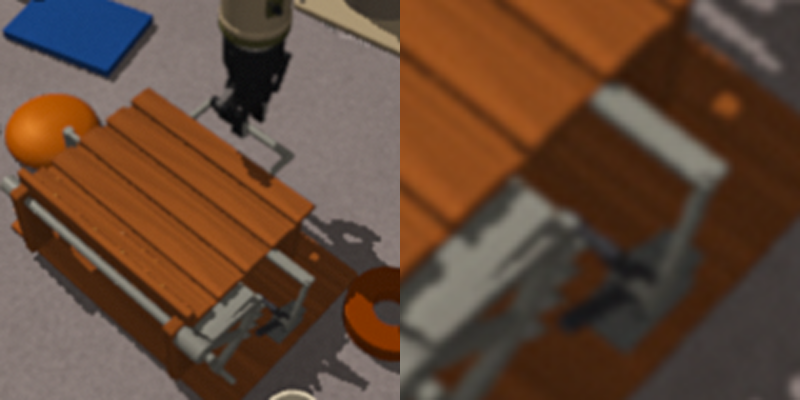

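The board looks flat. The pawl finger, from (645,280) to (580,220) in the right crop, leans back into the sector. The bar's +y corner is at (288,158) in the left crop. I'll check that against the q=0 projection.

Run:
```python
from h import *
S=cal("scene"); EY=np.array([-EX[1],EX[0],0])
H=np.array([.7557,-.01,.125])
for q in(0,.03,.06):
  p=H-.28*np.cos(q)*EX+np.array([0,0,.28*np.sin(q)]); print(q,p.round(4),((proj(S,p+.072*EY)-[160,120])*2.105).round(1))
from math import *
q0=0
for q in np.linspace(0,.36,13)[1:]: print([0,0,0,0,round(-280*sin(q),1),round(280*(1-cos(q)),1),-1],end=', ')
```

```text
0 [0.4782 0.0275 0.125 ] [[291.1 155. ]]
0.03 [0.4783 0.0275 0.1334] [[291.6 151. ]]
0.06 [0.4787 0.0274 0.1418] [[291.9 147.2]]
[0, 0, 0, 0, -8.4, 0.1, -1], [0, 0, 0, 0, -16.8, 0.5, -1], [0, 0, 0, 0, -25.2, 1.1, -1], [0, 0, 0, 0, -33.5, 2.0, -1], [0, 0, 0, 0, -41.8, 3.1, -1], [0, 0, 0, 0, -50.1, 4.5, -1], [0, 0, 0, 0, -58.4, 6.2, -1], [0, 0, 0, 0, -66.6, 8.0, -1], [0, 0, 0, 0, -74.7, 10.1, -1], [0, 0, 0, 0, -82.7, 12.5, -1], [0, 0, 0, 0, -90.7, 15.1, -1], [0, 0, 0, 0, -98.6, 17.9, -1],
```

Flat agrees: the corner matches q=0 to within about 3 px. Now I'll regrip and lift.

>>> carry_out(moves=[[[0,0,0,0,5,0,-0.3],[0,0,0,0,10,0,-0.3],[0,0,0,0,10,0,-0.3],[0,0,0,0,10,0,-1],[0,0,0,0,10,0,-1],[0,0,0,0,10,0,-1],[0,0,0,0,10,0,-1]]])

```text
t: 10.42
tool_pos: [0.4793, 0.0263, 0.2881]
tool_rot: [-1.143, 1.301, -1.305]
wrist_force: [6.0, -1.1, -3.4]
finger_gap: 0.0094
```

>>> carry_out(moves=[[[0,0,0,0,-4,0,-1],[0,0,0,0,-8.4,0.1,-1],[0,0,0,0,-16.8,0.5,-1],[0,0,0,0,-25.2,1.1,-1],[0,0,0,0,-33.5,2.0,-1],[0,0,0,0,-41.8,3.1,-1],[0,0,0,0,-50.1,4.5,-1],[0,0,0,0,-58.4,6.2,-1],[0,0,0,0,-66.6,8.0,-1],[0,0,0,0,-74.7,10.1,-1],[0,0,0,0,-82.7,12.5,-1],[0,0,0,0,-82.7,12.5,-1]]])

```text
t: 11.42
tool_pos: [0.4915, 0.0246, 0.3713]
tool_rot: [-1.144, 1.302, -1.305]
wrist_force: [6.5, -2.1, -6.2]
finger_gap: 0.0095
```

Run:
```python
from h import *
s=st(); crop(0,"u1")
```

```text
t 11.42 pos [0.4915 0.0246 0.3713] F [ 6.5 -2.1 -6.2] T [-0.1 -0.9 -0.1] gap 0.0095 j [-0.6   0.05  0.48  1.87 -0.02  1.22 -0.25]
```

View pics/u1.png

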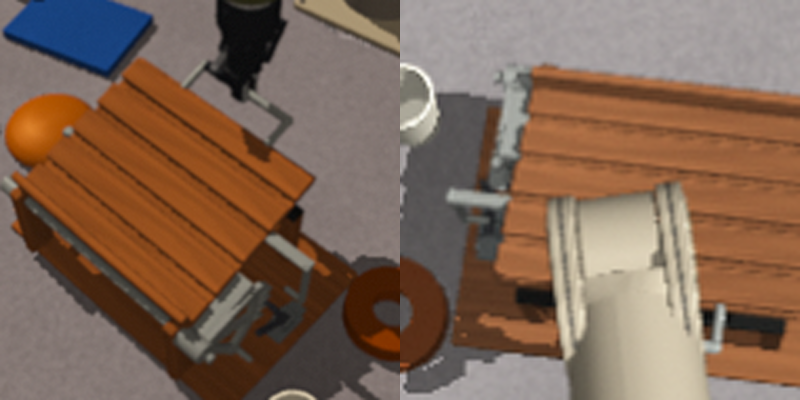

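The grip is steady and the board is at about 0.30 rad. Next I'll lift to about 0.35, ease down to about 0.29, and let go so the board sinks onto the notch.

>>> carry_out(moves=[[[0,0,0,0,-4,1.3,-1],[0,0,0,0,-8,2.6,-1],[0,0,0,0,-12.8,4.2,-1],[0,0,0,0,-12.8,4.2,-1],[0,0,0,0,-12.8,4.2,-1],[0,0,0,0,-9,3,-1],[0,0,0,0,-5,1.6,-1],[0,0,0,0,-1,0.3,-1],[0,0,0,0,2,-0.6,-1],[0,0,0,0,2,-0.6,-1],[0,0,0,0,2,-0.6,-1]]])

```text
t: 12.43
tool_pos: [0.4906, 0.0248, 0.3681]
tool_rot: [-1.144, 1.302, -1.305]
wrist_force: [7.3, -1.7, -5.4]
finger_gap: 0.0094
```

>>> carry_out(moves=[[[0,0,0,0,0,0,-0.3],[0,0,0,0,0,0,-0.3],[0,0,0,0,0,0,-0.3],[0,0,0,0,0,0,-0.3],[0,0,0,0,0,0,-0.3],[0,0,0,0,0,0,-0.3],[0,0,0,0,-15,0,-0.3],[0,0,0,0,-40,0,-0.3],[0,0,0,0,-80,0,-0.3],[0,0,0,0,-120,0,-0.3],[0,0,0,0,-150,0,-0.3],[0,0,0,0,-150,0,-0.3]]])

```text
t: 13.43
tool_pos: [0.4906, 0.0246, 0.5246]
tool_rot: [-1.137, 1.299, -1.305]
wrist_force: [0.5, 0.2, -0.2]
finger_gap: 0.0299
```

>>> carry_out(moves=[[[0,0,0,40,0,0,-0.3],[0,0,0,80,0,0,-0.3],[0,0,0,120,0,0,-0.3],[0,0,0,160,0,0,-0.3],[0,0,0,200,0,0,-0.3],[0,0,0,240,0,0,-0.3],[0,0,0,240,0,0,-0.3]]])

```text
t: 14.02
tool_pos: [0.4565, -0.2208, 0.5188]
tool_rot: [-1.141, 1.309, -1.313]
wrist_force: [0.1, -0.1, 1.0]
finger_gap: 0.03
```

Run:
```python
from h import *
s=st(); 
S=cal("scene");T=cal("top");a=S[0][120:310,160:350]
cv2.imwrite("pics/e1.png",np.vstack([np.hstack([cv2.resize(a[0:95,65:190],(400,300),interpolation=cv2.INTER_CUBIC),cv2.resize(T[0][165:225,205:285],(400,300),interpolation=cv2.INTER_CUBIC)]),np.hstack([cv2.resize(S[0][224:291,255:322],(400,300),interpolation=cv2.INTER_CUBIC),cv2.resize(T[0],(400,300))])]))
EY=np.array([-EX[1],EX[0],0]); H=np.array([.7557,-.01,.125])
for q in(.11,.21,.258,.333,.4):
  p=H-.28*np.cos(q)*EX+np.array([0,0,.28*np.sin(q)]); print(q,[((proj(S,p+b*.073*EY)[0]-[225,120])*[3.2,300/95]).round() for b in(-1,1)],[((proj(T,p+b*.073*EY)[0]-[205,165])*5).round() for b in(-1,1)])
```

```text
t 14.02 pos [ 0.4565 -0.2208  0.5188] F [ 0.1 -0.1  1. ] T [-0.06  0.04 -0.04] gap 0.03 j [-0.38  0.    0.75  1.61  0.    1.53  0.23]
0.11 [array([109., 127.]), array([237., 212.])] [array([327., 224.]), array([102., 198.])]
0.21 [array([106., 108.]), array([236., 194.])] [array([328., 210.]), array([ 99., 184.])]
0.258 [array([104., 100.]), array([235., 186.])] [array([329., 202.]), array([ 98., 175.])]
0.333 [array([99., 87.]), array([232., 174.])] [array([331., 187.]), array([ 96., 160.])]
0.4 [array([93., 77.]), array([229., 165.])] [array([332., 171.]), array([ 95., 144.])]
```

View pics/e1.png

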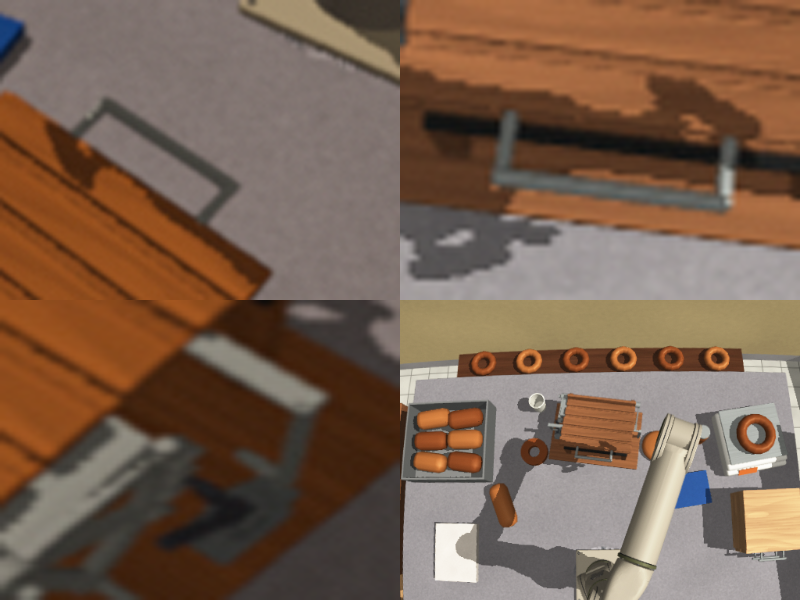

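The bar ends read (106,101) and (237,186) in the scene crop, and (327,203) and (98,178) in the top crop. That puts the board at about 0.258 rad, the second notch, with the pawl leaning in as it did at the start and the robot clear. Handing in.

```bash
python3 -c "
from h import *
st(); print(r.sign_off())"
```

```text
t 14.12 pos [ 0.4588 -0.2146  0.5183] F [-0.6  0.9 -0.3] T [ 0.02 -0.02 -0.01] gap 0.0296 j [-0.39  0.    0.75  1.61 -0.    1.53  0.23]
the job is handed in; nothing more can be done
None
```

I handed the job in at 14.1 s, with the board resting on its second notch from the bottom and the gripper clear; the sign-off gives no verdict.

- **Lift:** I gripped the bar from above and raised the board from about 0.555 to about 0.82 rad. The camera then showed the pawl flipped, its tip matching the 0.77 rad projection.
- **Lower:** I brought the board down along its arc and let it sink the last few hundredths. The picture showed it flat, within about 3 px of the 0 rad projection, with the pawl leaning back in.
- **Raise and release:** I lifted it to about 0.35 rad, eased down to about 0.29 and let go. It settled at about 0.258 rad by both views, inside 0.209 to 0.333.

In the last picture the pawl leaned in as it did at the start, and the bystanders looked unmoved. I judged both by eye, because neither the pawl angle nor the bystander positions were measured at the end. Wrist force readings stayed at about 11 N or less, and no reading showed contact with a stop. They were taken only at the end of each move, so I have no values from during the moves. No check failed.

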